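Start the powder sieve by its switch box and console

TASK

Start the sieve: push the raised end of the rocker on the switch box fully down so that the supply is on, then push the square ready button on the console fully in, and last press the large round start button fully down and keep it pressed: finish while the fingers still hold it down. Leave the small round stop button alone, keep to this order, and do not pick up, push around or knock over anything, the switch box included.

Things in the scene. Friction and masses are not known exactly. Their poses are not given: they have to be found in the camera images.
- switch_box: supply switch box: grey plastic box with a white lid, 150 x 90 x 62 mm, 1.5 kg, standing loose on the bench (it does not slide under a straight push from above). Origin at the centre of its underside, z up; its x axis runs along its length towards the rocker's 'on' end, two steel cable glands on the opposite (-x) end.
- rocker (a joint): grey rocker plate, 76 mm long (along the box's x) x 40 mm wide x 8 mm thick, in the middle of the box lid, pivoting about a cross axis 78 mm above the bench. 0 rad = off (its end towards the box's +x is tilted up), 0.5 rad = on (that end fully down, against its stop). It has no spring: it stays where it is left, and takes about 1 to 3 N at its end.
- rocker_raised_end (a point): point on the rocker's upper face, on its centre line, 28 mm from the pivot towards the end that stands raised while the rocker is off (that is, towards the box's +x); it moves with the rocker, about 89 mm above the bench when off and 75 mm when on.
- console: operating console bolted to the bench: flat grey box 170 mm (x) x 340 mm (y) x 50 mm high with a steel strip on the front; origin at the centre of its underside, z up, x pointing away from its front. Three black buttons stand in one row parallel to its y axis, 30 mm in front of its middle, 90 mm apart; which button has which place changes. Each stands on a 56 x 56 x 6 mm steel plate and moves straight down by 8 mm.
- start_button (a joint): travel of the start button, the large round one (mushroom head 50 mm across): 0 = up, 0.008 m = fully down. Spring-loaded, about 1 N at the top rising to 6 N fully down; it comes up again when let go.
- start_top (a point): centre of the start button's upper face, 74 mm above the bench when up; moves with the button.
- ready_button (a joint): travel of the ready button, the square one (38 x 38 mm): 0 = up, 0.008 m = fully in. It takes about 4 N and stays in where it was pushed; it has no spring.
- ready_top (a point): centre of the ready button's upper face, 74 mm above the bench when up; moves with the button.
- stop_button (a joint): travel of the stop button, the small round one (26 mm across): 0 = up, 0.008 m = fully down; spring-loaded. To be left alone.
- stop_top (a point): centre of the stop button's upper face, 74 mm above the bench when up; moves with the button.
- jar: small clear jar with a steel screw cap, 38 mm across, 48 mm tall, standing on the console behind the buttons. Origin at the centre of its underside.
- fitting: small turned brass fitting, 28 mm across, 36 mm tall, standing on the console behind the buttons. Origin at the centre of its underside.
- clamp_ring: flat steel ring, 60 mm across, 14 mm tall, lying flat on the bench behind the console. Origin at the centre of its underside.
- wrench: steel wrench 150 mm long lying on the bench between the robot and the switch box. Origin at its underside, somewhere along its length.
- bottle: amber bottle, 60 mm across, 100 mm tall, standing at the back of the bench. Origin at the centre of its underside.
- beaker: open steel cup, 72 mm across, 80 mm tall, standing on the left of the bench. Origin at the centre of its underside.
- flange_plug: steel disc-shaped plug, 50 mm across, 30 mm tall, on the right of the bench. Origin at the centre of its underside.
Not all that is in view belongs to the job. Leave any green or pink look-alike of the switch_box alone.

How it is judged:
On the way, in this order (a step that is already met when the one before it is completed fails the run):
1. the rocker is switched on (value of joint rocker above 0.42 rad), for 0.2 s.
2. the square ready button is in (value of joint ready_button above 0.0065 m), for 0.2 s.
3. the large round start button is held down by the fingers (value of joint start_button above 0.006 m and contact force between the fingers and start_button above 1.5 N), for 0.3 s.
At the end, for the whole second after the job is handed in: The rocker is on (over 0.42 of 0.5 rad), the square ready button is in (over 6.5 of 8 mm), and the fingers hold the large round start button down (over 6 of 8 mm, with over 1.5 N); the stop button is up and the switch box stands within 30 mm of where it was (all of step 3 and value of joint rocker above 0.42 rad and value of joint ready_button above 0.0065 m and value of joint stop_button below 0.002 m and distance of switch_box from where it was at the start of the episode below 0.03 m and angle between switch_box's own z axis and vertical below 0.1 rad); the arm keeps its last pose, push and grip.
It fails at once if the stop button is pressed (over 3 mm) (value of joint stop_button above 0.003 m).
It fails at once if the ready button is pushed in (over 3 mm) while the rocker is not on (value of joint ready_button above 0.003 m and value of joint rocker below 0.4 rad).
It fails at once if the start button is pressed (over 3 mm) while the ready button is not in or the rocker is not on (value of joint start_button above 0.003 m and (value of joint ready_button below 0.006 m or value of joint rocker below 0.4 rad)).
It fails at once if the switch box is shifted by over 30 mm or lifted by over 10 mm (distance of switch_box from where it was at the start of the episode above 0.03 m or height (world z) of switch_box above 0.01 m).
It fails at once if a bystander is moved by over 20 mm, lifted or knocked over (distance of any of jar, fitting, clamp_ring, wrench, bottle, beaker, flange_plug from where it was at the start of the episode above 0.02 m or angle between any of jar, fitting, clamp_ring, bottle, beaker, flange_plug's own z axis and vertical above 0.5 rad).
It also fails if it takes over 45 s, if anything falls off the work surface, if the arm or the gripper's body presses on something with over 40 N, if the wrist force passes 120 N, or if a joint passes its speed limit or range.

ROBOT

A 6-joint arm with a two-finger parallel gripper is mounted at the origin on the work surface. World frame = base frame: x ahead of the robot, y to its left, z up, the work surface at z = 0. Lengths are in m, angles in rad, forces in N, time in s.
With the tool pointing down it reaches from about 0.25 to 0.725 m from the base axis. Payload 4 kg.
Tool frame: the origin (TCP) lies at the very end of the fingers, on their centre line; the grasp point (between the pads) lies 19 mm behind it; z points along the fingers, y is the direction in which the jaws open and shut (so a half turn about z gives the same grasp; the last joint's range is limited). The gripper opens to 85 mm and grips with 20 to 120 N. Pads are 22 mm wide; open, the fingers measure 114 mm over their backs; the gripper's body (76 mm by 85 mm) begins 54 mm behind the grasp point. The pads swing forward as they close: fully open they stand 13 mm farther back than shut.
Start: joints at [-1.144, 0.241, 0.005, 1.335, 0, 1.571], TCP at [0.207, -0.455, 0.231] pointing down, gripper open.
Joint ranges: [-2.72, 2.72], [-1.05, 1.87], [-1.09, 1.28], [-1.99, 2.15], [-1.42, 1.44], [-3.14, 3.14]. Speed limits (rad/s): [2.79, 2.79, 3.14, 3.14, 3.14, 3.14].

INTERFACE

Orientations are given as a unit quaternion [x, y, z, w].
In Python, from workcell import bot gives the robot as it stands.
- The arm moves only by the shell command python3 -m crank 'ROWS'. ROWS is JSON, a list that holds one entry, the list of rows, each a list of 5 numbers: the shift along the tool's x, y, z in mm, then the turn about the tool's z in degrees, then the closure in counts, from 0 (fully open) to 255 (shut). In form: [[[tx, ty, tz, turn, grip], ...]]. A call has 1 to 12 rows; each row shifts and turns the pose as measured when the row begins, along the tool's axes as they then stand; what a row does not reach is not made up. A row lasts 1/8 s, in which the tool goes at most 62.5 mm and 10.7 degrees, less where a joint would pass 70% of its speed; a pose out of reach is approached as far as the arm can. A call is refused whole if a number of a shift passes 62.5 or a number of a turn 10.7, either way. A call with a gripper value outside its range is refused whole. The fingers move at their own pace and stop on an object; the grip force is fixed at half the most. Time passes only in rows, so rows that do not move let the fingers close. It gives the time, the measured TCP pose, the force and the opening at its end, in the units of the state.
- bot.get_obs(): the state, without advancing time (a new reading comes with each control period).
- bot.camera(name): name is "scene" or "side" or "wrist"; returns a dict with "img" (480x640x3 uint8, blue, green, red), "depth" (480x640 float32, m along the optical axis (not along the pixel's ray), 0 where there is no reading), "fx", "fy", "cx", "cy" (pixels), "D" ([k1, k2, p1, p2, k3] as OpenCV has them; the pictures are not rectified), "R" (3x3) and "t" (3): a world point X has camera coordinates R X + t; the wrist camera has in their place "T_tool_cam" (4x4, takes a point from camera to tool coordinates, whose origin is the TCP and whose axes are the flange's). Camera axes: x right, y down, z forward; pixel columns grow to the right and rows downward; lengths in m; the calibration is good to about 2 mm. A picture is of the moment at which its call begins: read the wrist's pose just before it.
- bot.job_done(): hands the job in, once; it reports no verdict.
The state is a dict: "clock": time; "joint_pos": joint angles; "joint_vel": joint speeds; "tau": joint torques, N m; "eef_pos": TCP position; "tool_rot": TCP orientation; "ft_force": force on the tool from outside, world axes, zero at the start; "ft_torque": the same for the moment, N m; "grip_width": finger opening in m.
Only numpy, scipy, OpenCV 4.12 (cv2) and the standard library are available. Lean on these libraries where they do the work, as an engineer would, in place of code of your own. Each camera call takes 0.05 s, during which the arm holds its last target.

## Working session

There is one attempt and no reset: what is moved stays moved. The work goes in short steps, Python scripts to look and compute and a shell command to move; the robot and the scene stay as the last step left them, time stands still between calls to the robot, and variables do not carry over. Pictures are saved under pics/ and viewed, and the job is handed in when it is done.

```bash
mkdir -p pics; ls; python3 - <<'E'
from workcell import bot
import cv2,pickle
o=bot.get_obs();print(o)
for n in ["scene","side","wrist"]:
    c=bot.camera(n);cv2.imwrite(f"pics/{n}0.png",c["img"]);pickle.dump(c,open(f"{n}0.pkl","wb"))
    print(n,{k:v for k,v in c.items() if k not in("img","depth")})
E
```

```text
pics
{'clock': 0.0, 'joint_pos': array([-1.14397898e+00,  2.41412656e-01,  3.69175250e-03,  1.33520069e+00,
        2.29215751e-05,  1.57079997e+00]), 'joint_vel': array([-0.00085034, -0.0008939 ,  0.00125856, -0.00091487,  0.00152968,
       -0.00201554]), 'tau': array([ 2.22096055e-04, -3.72317719e+01,  2.52408886e+01,  1.71144650e-02,
       -1.50253022e-04,  4.05635546e-06]), 'eef_pos': array([ 0.20672571, -0.45455065,  0.23040073]), 'tool_rot': array([ 9.77314500e-01,  2.11790555e-01, -2.13858407e-04, -1.04095203e-03]), 'ft_force': array([-0.63610335,  0.16039132, -0.30379774]), 'ft_torque': array([-0.03466694, -0.03760844,  0.03833833]), 'grip_width': 0.08517101815346273}
scene {'fx': 599.5626415225192, 'fy': 599.5626415225192, 'cx': 327.5061472344663, 'cy': 245.72881800144503, 'D': array([-0.18539949,  0.        ,  0.        ,  0.        ,  0.        ]), 'R': array([[ 0.56338349,  0.82604113, -0.01597203],
       [ 0.59053868, -0.41613367, -0.69144546],
       [-0.57780889,  0.38011686, -0.72225208]]), 't': array([-0.28949902, -0.27078669,  2.06390723])}
side {'fx': 475.021169
[... 211 characters left out ...]
996],
       [-0.18951314, -0.62951572, -0.75352155],
       [ 0.24597006,  0.7125208 , -0.65712468]]), 't': array([-0.51967628,  0.15586974,  1.05055621])}
wrist {'fx': 365.3929344826833, 'fy': 365.3929344826833, 'cx': 318.12711936684656, 'cy': 233.95535933455494, 'D': array([-0.07409974,  0.        ,  0.        ,  0.        ,  0.        ]), 'T_tool_cam': array([[-1.27452562e-03, -9.52338414e-01, -3.05040850e-01,
         7.67474270e-02],
       [ 9.99999183e-01, -1.18513027e-03, -4.78229377e-04,
         3.89379301e-04],
       [ 9.39230595e-05, -3.05041211e-01,  9.52339147e-01,
        -1.41726068e-01],
       [ 0.00000000e+00,  0.00000000e+00,  0.00000000e+00,
         1.00000000e+00]])}
```

View pics/scene0.png

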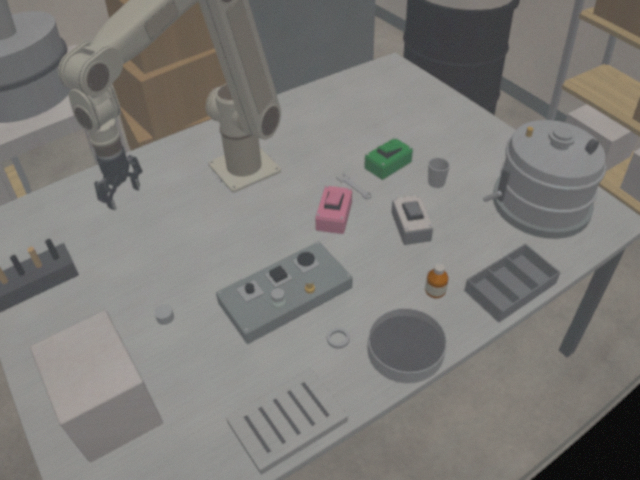

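View pics/side0.png

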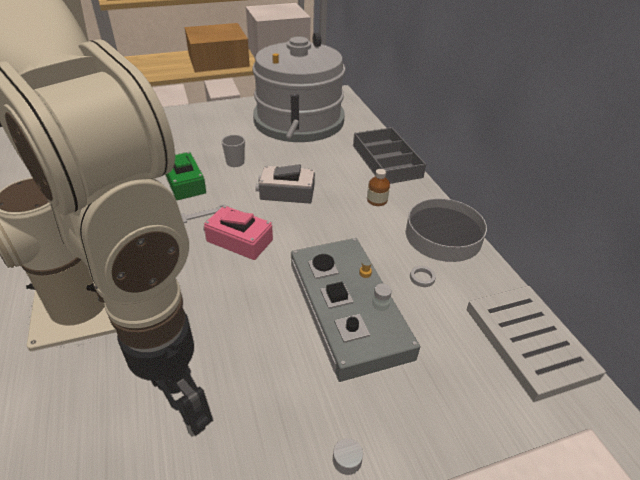

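View pics/wrist0.png

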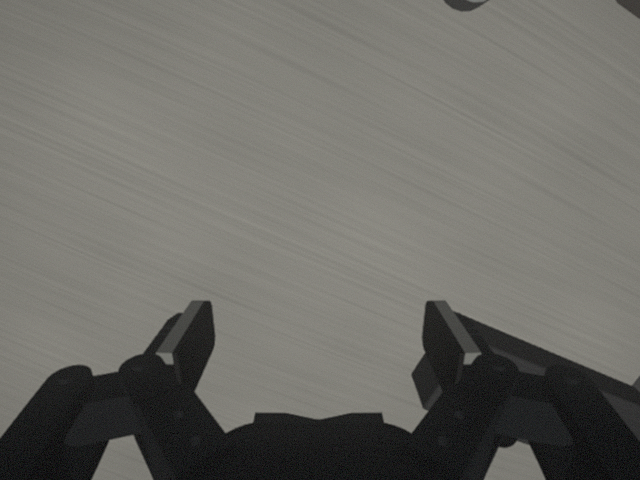

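Side view: start (324,262), ready (338,292), stop (352,325); white-lidded box at about (287,183) with its glands on the left, near (259,184). Next I'll measure these in both views.

```bash
cat > h.py <<'E'
import numpy as np,cv2,pickle
def ray(c,px,z):
    K=np.array([[c['fx'],0,c['cx']],[0,c['fy'],c['cy']],[0,0,1]])
    u=cv2.undistortPoints(np.float64(px).reshape(-1,1,2),K,c['D']).reshape(-1,2)
    d=np.c_[u,np.ones(len(u))]@c['R']; o=-c['R'].T@c['t']
    s=(z-o[2])/d[:,2]; return o+s[:,None]*d
E
python3 - <<'E'
from h import *
for n,rois in {"side":{"start":(308,248,341,277),"ready":(322,278,354,308),"stop":(338,312,368,340),"rocker":(262,160,312,184)},"scene":{"start":(290,248,322,272),"ready":(264,262,294,286),"stop":(238,278,262,300),"rocker":(398,198,428,222)}}.items():
    c=pickle.load(open(n+"0.pkl","rb"))
    for k,(a,b,e,f) in rois.items():
        g=c['img'][b:f,a:e].max(2)
        t,m=cv2.threshold(g,0,255,cv2.THRESH_BINARY_INV+cv2.THRESH_OTSU)
        nn,l,s,ce=cv2.connectedComponentsWithStats(m)
        i=1+s[1:,4].argmax(); p=ce[i]+[a,b]
        print(n,k,p,s[i],t,ray(c,[p],.071).round(4))
    x=c['img']
    a,b,e,f=(240,150,330,215) if n=="side" else (380,185,450,255)
    cv2.imwrite(f"pics/{n}_box.png",cv2.resize(x[b:f,a:e],None,fx=8,fy=8,interpolation=cv2.INTER_CUBIC))
    a,b,e,f=(285,235,420,380) if n=="side" else (210,240,360,340)
    cv2.imwrite(f"pics/{n}_con.png",cv2.resize(x[b:f,a:e],None,fx=4,fy=4,interpolation=cv2.INTER_CUBIC))
E
```

```text
side start [323.08305648 261.99335548] [  5   6  21  18 301] 88.0 [[ 0.538  -0.0901  0.071 ]]
side ready [336.49117647 291.82352941] [  4   4  22  21 340] 85.0 [[ 0.5359 -0.184   0.071 ]]
side stop [352.01807229 324.08433735] [  8   5  13  15 166] 95.0 [[ 0.5358 -0.2738  0.071 ]]
side rocker [287.34491979 172.71657754] [ 11   4  28  17 374] 135.0 [[0.5586 0.2816 0.071 ]]
scene start [305.45049505 258.37623762] [  7   4  18  14 202] 104.0 [[ 0.5382 -0.0895  0.071 ]]
scene ready [277.67346939 273.54081633] [  5   4  18  16 196] 102.0 [[ 0.5417 -0.182   0.071 ]]
scene stop [249.08045977 287.89655172] [ 7  5  9 11 87] 106.0 [[ 0.5414 -0.2713  0.071 ]]
scene rocker [412.28896104 210.87662338] [  4   4  22  19 308] 126.0 [[0.5603 0.2783 0.071 ]]
```

View pics/side_box.png

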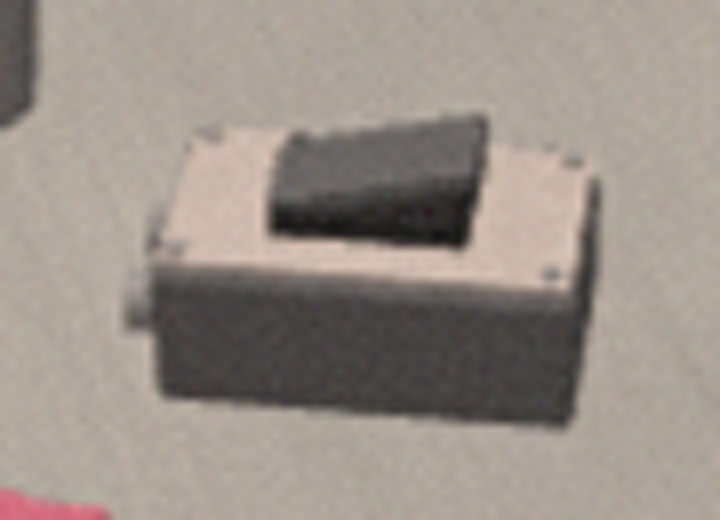

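View pics/scene_box.png

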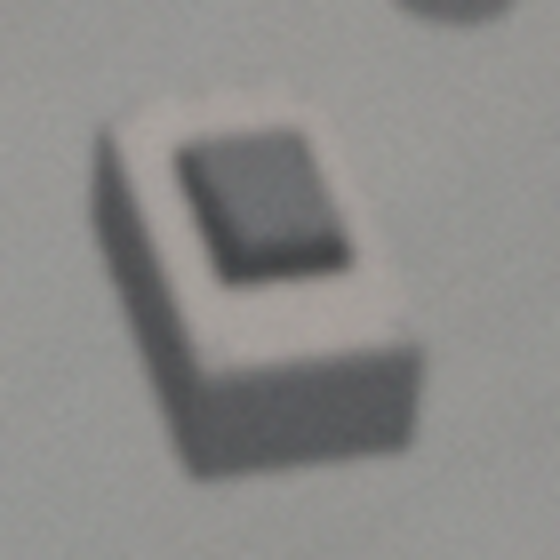

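View pics/side_con.png

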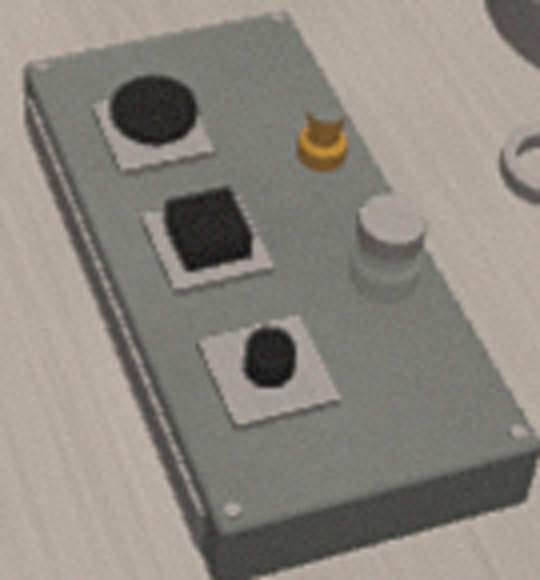

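The raised rocker end is on the side away from the glands (right in the side view). I'll get the box axis from the lid corners.

```bash
python3 - <<'E'
from h import *
from scipy.spatial.transform import Rotation as R
S=pickle.load(open("side0.pkl","rb"));C=pickle.load(open("scene0.pkl","rb"))
p=np.array([[200,130],[592,160],[575,290],[152,265]])/8+[240-.5,150-.5]
q=ray(S,p,.062);print(q.round(4),q.mean(0),[np.linalg.norm(q[i]-q[i-1]) for i in range(4)])
p2=np.array([[112,115],[300,95],[418,345],[205,370]])/8+[379.5,184.5]
q2=ray(C,p2,.062);print(q2.round(4),q2.mean(0),[np.linalg.norm(q2[i]-q2[i-1]) for i in range(4)])
# raised top edge corners
print(ray(S,np.array([[487,115]])/8+[239.5,149.5],.094), ray(C,np.array([[215,255],[345,235]])/8+[379.5,184.5],.094))
for Q,i in((q,((1,2),(0,3))),(q2,((2,3),(1,0)))):
    d=Q[list(i[0])].mean(0)-Q[list(i[1])].mean(0);d/=np.linalg.norm(d);print(d,Q.mean(0)+.028*d)
print(R.from_quat([.9773145,.21179,0,-.001]).as_matrix().round(3))
E
```

```text
[[0.5082 0.3487 0.062 ]
 [0.6391 0.2896 0.062 ]
 [0.6082 0.2137 0.062 ]
 [0.472  0.2696 0.062 ]] [0.55688447 0.28041843 0.062     ] [np.float64(0.08690267418611655), np.float64(0.14363004493481982), np.float64(0.08193162032066797), np.float64(0.14723562535660478)]
[[0.478  0.2725 0.062 ]
 [0.5109 0.3399 0.062 ]
 [0.6421 0.2857 0.062 ]
 [0.6069 0.2128 0.062 ]] [0.55946795 0.27773321 0.062     ] [np.float64(0.1420233161782212), np.float64(0.07496210229657664), np.float64(0.1419300499087002), np.float64(0.08091406578736343)]
[[0.59673059 0.28073768 0.094     ]] [[0.58637298 0.2312906  0.094     ]
 [0.60565281 0.27737181 0.094     ]]
[ 0.91856398 -0.39527233  0.        ] [0.58260426 0.26935081 0.062     ]
[ 0.91592935 -0.40133953  0.        ] [0.58511398 0.26649571 0.062     ]
[[ 0.91   0.414 -0.   ]
 [ 0.414 -0.91   0.002]
 [ 0.    -0.002 -1.   ]]
```

```bash
python3 -m crank '[[[40,-31,0,0,255],[40,-31,0,0,255],[40,-31,0,0,255],[40,-31,0,0,255],[40,-31,0,0,255],[40,-31,0,0,255],[40,-31,0,0,255],[40,-31,0,0,255],[40,-31,0,0,255],[40,-31,0,0,255],[40,-31,0,0,255],[40,-31,0,0,255]]]'
```

```text
clock: 1.65
eef_pos: [0.4974, 0.0959, 0.2288]
tool_rot: [0.978, 0.208, -0.0, -0.001]
ft_force: [0.9, -1.0, 0.1]
grip_width: 0.0002
```

```bash
python3 -m crank '[[[40,-32,15,0,255],[40,-32,20,0,255],[40,-32,20,0,255],[30,-26,15,0,255],[0,0,0,0,255],[0,0,0,0,255]]]'
```

```text
clock: 2.4
eef_pos: [0.5888, 0.2728, 0.1532]
tool_rot: [0.977, 0.215, -0.003, -0.002]
ft_force: [0.4, -0.3, 0.3]
grip_width: -0.0004
```

```bash
python3 - <<'E'
from h import *
from workcell import bot
o=bot.get_obs();print(o['eef_pos'],o['tool_rot'])
from scipy.spatial.transform import Rotation as R
d=np.array([.584,.268,0.1])-o['eef_pos'];print(R.from_quat(o['tool_rot']).inv().apply(d)*1000)
for n in["side","wrist"]:
    c=bot.camera(n);cv2.imwrite(f"pics/{n}1.png",c['img'])
E
```

```text
[0.58876215 0.27284756 0.15317983] [ 0.97667942  0.21467748 -0.00263201 -0.00199087]
[-6.12802871  2.67069018 53.19385229]
```

View pics/side1.png

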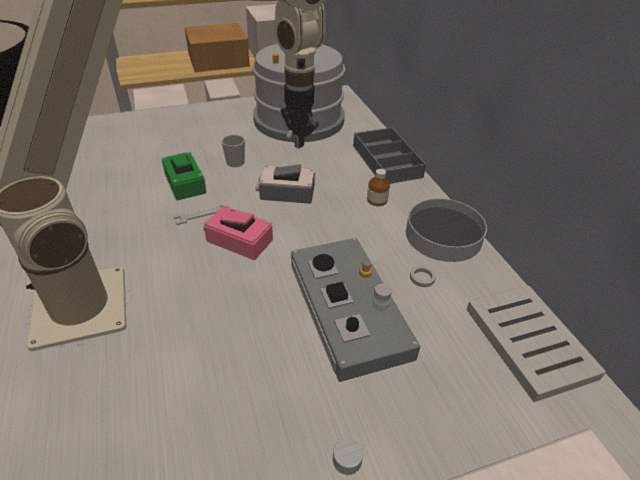

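View pics/wrist1.png

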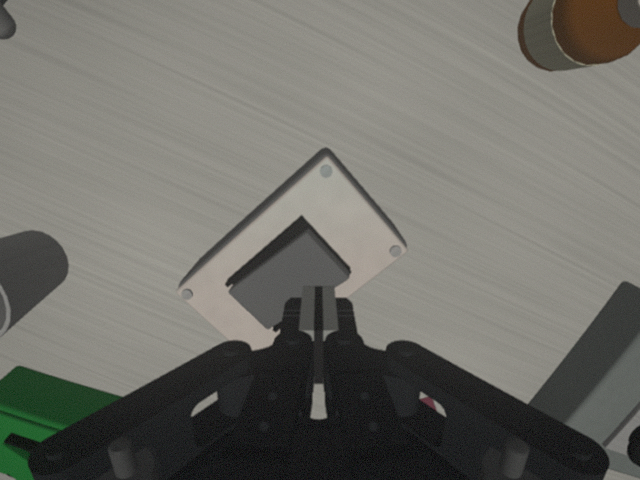

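```bash
cat >> h.py <<'E'
def wray(c,o,px,z):
    from scipy.spatial.transform import Rotation as R
    T=np.eye(4);T[:3,:3]=R.from_quat(o['tool_rot']).as_matrix();T[:3,3]=o['eef_pos']
    M=np.linalg.inv(T@c['T_tool_cam']);return ray(dict(c,R=M[:3,:3],t=M[:3,3]),px,z)
E
python3 - <<'E'
from h import *
from workcell import bot
o=bot.get_obs();c=bot.camera("wrist")
print(wray(c,o,[[302,217],[350,270]],.095), wray(c,o,[[326,149],[407,245],[180,288]],.062))
E
```

```text
[[0.60534239 0.29009236 0.095     ]
 [0.58743427 0.25090169 0.095     ]] [[0.64306928 0.29211782 0.062     ]
 [0.60833018 0.21510583 0.062     ]
 [0.51181211 0.34603074 0.062     ]]
```

```bash
python3 -m crank '[[[-4,0,25,0,255],[0,0,25,0,255],[0,0,5,0,255],[0,0,5,0,255],[0,0,4,0,255],[0,0,0,0,255]]]'
```

```text
clock: 3.3
eef_pos: [0.5882, 0.2679, 0.0969]
tool_rot: [0.977, 0.211, 0.004, -0.003]
ft_force: [-0.1, 1.2, -0.4]
grip_width: 0.0003
```

```bash
python3 -m crank '[[[0,0,6,0,255],[0,0,6,0,255],[0,0,6,0,255],[0,0,5,0,255],[0,0,4,0,255],[0,0,0,0,255]]]'
```

```text
clock: 4.05
eef_pos: [0.5906, 0.2686, 0.0751]
tool_rot: [0.977, 0.211, 0.008, -0.004]
ft_force: [0.3, -1.3, 0.7]
grip_width: 0.0002
```

```bash
python3 -m crank '[[[-4,0,3,0,255],[0,0,3,0,255],[0,0,3,0,255]]]'
```

```text
clock: 4.42
eef_pos: [0.5908, 0.2688, 0.0741]
tool_rot: [0.977, 0.211, 0.014, -0.005]
ft_force: [-7.2, -4.9, 19.0]
grip_width: -0.0001
```

Hard stop reached at about 19 N. I'll lift and check.

```bash
python3 -m crank '[[[0,0,1,0,255],[0,0,0,0,255],[0,0,-20,0,255],[0,0,-30,0,255],[0,0,-30,0,255],[-20,20,-10,0,255],[-40,40,0,0,255],[-40,40,0,0,255],[0,0,0,0,255]]]'; python3 - <<'E'
from h import *
from workcell import bot
o=bot.get_obs();print(o['eef_pos'],o['tool_rot'],o['ft_force'])
for n in["side","wrist","scene"]:
    c=bot.camera(n);cv2.imwrite(f"pics/{n}2.png",c['img'])
    if n=="side":cv2.imwrite("pics/side2_box.png",cv2.resize(c['img'][150:215,240:330],None,fx=8,fy=8,interpolation=cv2.INTER_CUBIC))
E
```

```text
clock: 5.55
eef_pos: [0.5331, 0.1336, 0.1562]
tool_rot: [0.977, 0.213, 0.008, -0.007]
ft_force: [0.7, 0.1, -0.4]
grip_width: 0.0001
[0.53307138 0.13358581 0.1561835 ] [ 0.97691652  0.21335107  0.00845306 -0.00663126] [ 0.74637986  0.1150478  -0.38134615]
```

View pics/side2_box.png

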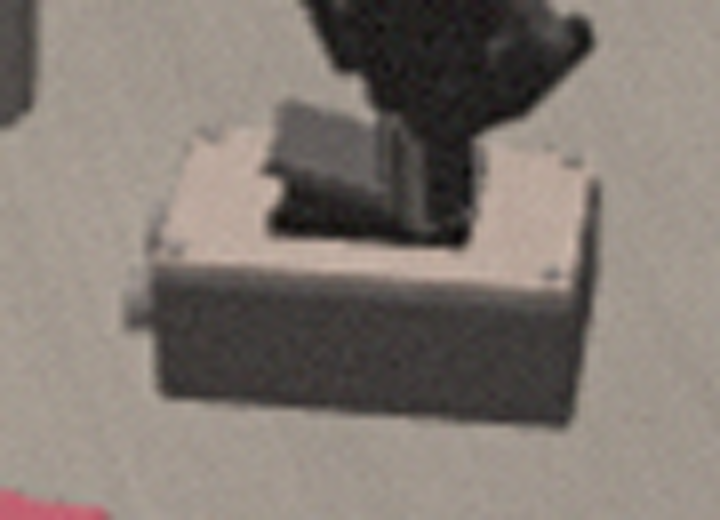

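View pics/scene2.png

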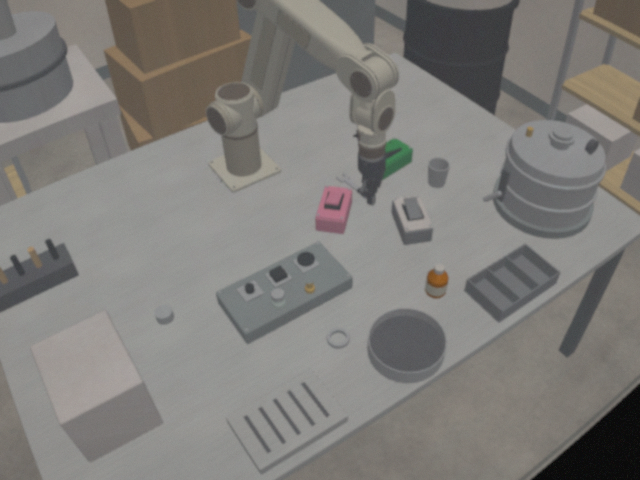

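Box unmoved; the rocker's left end is up and the right end down, partly hidden behind the hand. On to the ready button, using a wrist view to refine first.

```bash
python3 -m crank '[[[-21,48,0,0,255],[-21,48,0,0,255],[-21,48,0,0,255],[-21,48,0,0,255],[-21,48,0,0,255],[-12,28,0,0,255],[0,0,0,0,255],[0,0,0,0,255]]]'; python3 - <<'E'
from h import *
from workcell import bot
from scipy.spatial.transform import Rotation as R
o=bot.get_obs();print(o['eef_pos'],o['tool_rot'],o['ft_force'])
d=np.array([.538,-.183,0.084])-o['eef_pos'];print(R.from_quat(o['tool_rot']).inv().apply(d)*1000)
for n in["side","wrist"]:
    c=bot.camera(n);cv2.imwrite(f"pics/{n}3.png",c['img'])
    if n=="side":cv2.imwrite("pics/side3_box.png",cv2.resize(c['img'][150:215,240:330],None,fx=8,fy=8,interpolation=cv2.INTER_CUBIC))
E
```

```text
clock: 6.7
eef_pos: [0.5556, -0.1517, 0.1484]
tool_rot: [0.974, 0.225, 0.014, -0.009]
ft_force: [-0.4, 0.2, -0.5]
grip_width: 0.0004
[ 0.55563989 -0.15167315  0.14838646] [ 0.97411264  0.22548224  0.01370853 -0.00862502] [-0.42300826  0.15693911 -0.51853598]
[-31.5637513   21.06740879  63.23011877]
```

View pics/side3_box.png

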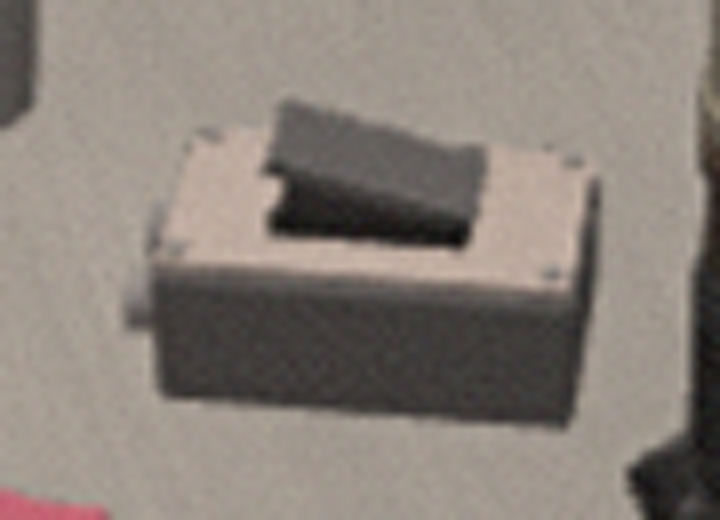

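View pics/wrist3.png

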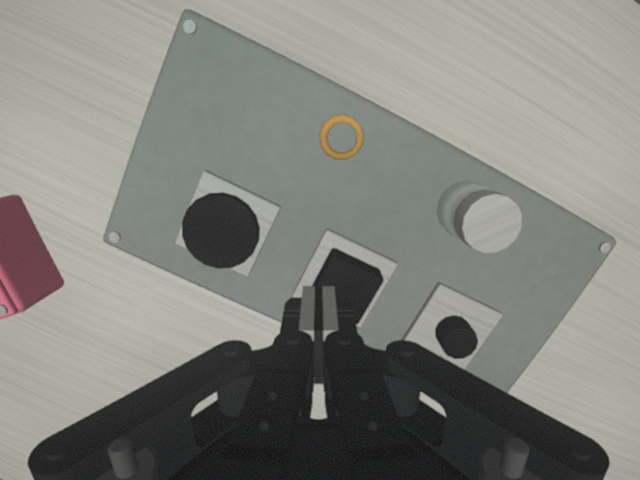

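View pics/side3.png

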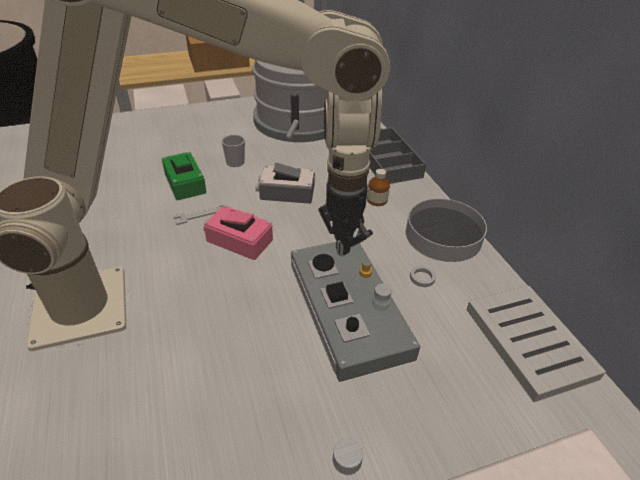

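The side view clearly shows the rocker on: its left end is raised and its right end is at the lid. In the wrist view I see start at (221,230), ready near (348,283) and stop at (456,337). Cross-checking those positions:

```bash
python3 - <<'E'
from h import *
from workcell import bot
from scipy.spatial.transform import Rotation as R
o=bot.get_obs();c=bot.camera("wrist")
q=wray(c,o,[[221,230],[348,283],[456,337]],.074);print(q.round(4))
d=np.array([.538,-.182,0.10])-o['eef_pos'];print(R.from_quat(o['tool_rot']).inv().apply(d)*1000, R.from_quat(o['tool_rot']).as_matrix().round(3))
E
```

```text
[[ 0.5393 -0.091   0.074 ]
 [ 0.5427 -0.1785  0.074 ]
 [ 0.5395 -0.2639  0.074 ]]
[-30.57611843  20.36867221  47.42463175] [[ 0.898  0.44   0.023]
 [ 0.44  -0.898  0.023]
 [ 0.03  -0.01  -0.999]]
```

```bash
python3 -m crank '[[[-16,11,10,0,255],[-15,10,15,0,255],[0,0,15,0,255],[0,0,5,0,255],[0,0,0,0,255]]]'; python3 - <<'E'
from h import *
from workcell import bot
from scipy.spatial.transform import Rotation as R
o=bot.get_obs()
d=np.array([.538,-.182,0.076])-o['eef_pos'];print(R.from_quat(o['tool_rot']).inv().apply(d)*1000)
E
```

```text
clock: 7.48
eef_pos: [0.5361, -0.1823, 0.0996]
tool_rot: [0.974, 0.228, 0.013, -0.009]
ft_force: [-0.2, 0.5, -0.7]
grip_width: 0.0001
[ 1.11159144  0.86481157 23.65091369]
```

```bash
python3 -m crank '[[[1,1,10,0,255],[0,0,8,0,255],[0,0,6,0,255],[0,0,4,0,255],[0,0,4,0,255]]]'
```

```text
clock: 8.1
eef_pos: [0.5396, -0.1817, 0.0673]
tool_rot: [0.973, 0.229, 0.014, -0.008]
ft_force: [-1.5, -0.4, 3.0]
grip_width: -0.0001
```

```bash
python3 -m crank '[[[0,0,3,0,255],[0,0,2,0,255],[0,0,2,0,255]]]'
```

```text
clock: 8.48
eef_pos: [0.5397, -0.1818, 0.0661]
tool_rot: [0.973, 0.228, 0.015, -0.007]
ft_force: [-6.3, 1.6, 12.5]
grip_width: -0.0001
```

The button bottoms out at z=0.066 with 12.5 N. Now I'll lift and move over to start.

```bash
python3 -m crank '[[[0,0,1,0,255],[0,0,0,0,255],[0,0,-15,0,255],[0,0,-25,0,255],[20,-41,0,0,255],[20,-41,0,0,255],[0,0,0,0,255],[0,0,0,0,255]]]'; python3 - <<'E'
from h import *
from workcell import bot
from scipy.spatial.transform import Rotation as R
o=bot.get_obs();print(o['ft_force'])
d=np.array([.538,-.0905,0.080])-o['eef_pos'];print(R.from_quat(o['tool_rot']).inv().apply(d)*1000)
c=bot.camera("side");cv2.imwrite("pics/side4.png",cv2.resize(c['img'][150:370,240:430],None,fx=2.7,fy=2.7,interpolation=cv2.INTER_CUBIC))
E
```

```text
clock: 9.48
eef_pos: [0.541, -0.0904, 0.113]
tool_rot: [0.974, 0.227, 0.019, -0.006]
ft_force: [-0.3, -0.3, -0.7]
grip_width: -0.0002
[-0.3307822  -0.28619423 -0.73230256]
[-4.03341608 -1.1994456  32.9057434 ]
```

View pics/side4.png

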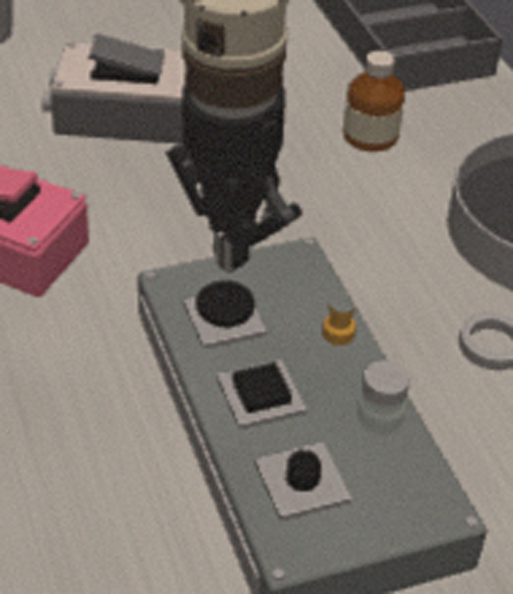

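The ready button sits visibly lower and the rocker is on. Pressing start.

```bash
python3 -m crank '[[[-5,-1,12,0,255],[-1,0,12,0,255],[0,0,8,0,255],[0,0,5,0,255],[0,0,4,0,255],[0,0,4,0,255],[0,0,3,0,255]]]'
```

```text
clock: 10.4
eef_pos: [0.5356, -0.0944, 0.0655]
tool_rot: [0.974, 0.225, 0.019, -0.005]
ft_force: [-11.0, 1.7, 27.7]
grip_width: 0.0
```

```bash
python3 -m crank '[[[0,0,2,0,255],[0,0,2,0,255],[0,0,2,0,255],[0,0,2,0,255]]]'; python3 - <<'E'
from h import *
from workcell import bot
for n in("side","scene"):
    c=bot.camera(n);o=bot.get_obs();print(o['clock'],o['eef_pos'],o['ft_force'])
    if n=="side":cv2.imwrite("pics/side5.png",cv2.resize(c['img'][150:370,240:430],None,fx=2.7,fy=2.7,interpolation=cv2.INTER_CUBIC))
E
```

```text
clock: 10.9
eef_pos: [0.5355, -0.0943, 0.066]
tool_rot: [0.974, 0.225, 0.021, -0.004]
ft_force: [-5.8, 1.0, 13.3]
grip_width: -0.0003
10.95 [ 0.535528   -0.09430383  0.06596663] [-6.85838676  0.84460804 13.97638531]
11.0 [ 0.53554275 -0.09432975  0.06598177] [-6.27112817  0.45777918 13.84504732]
```

View pics/side5.png

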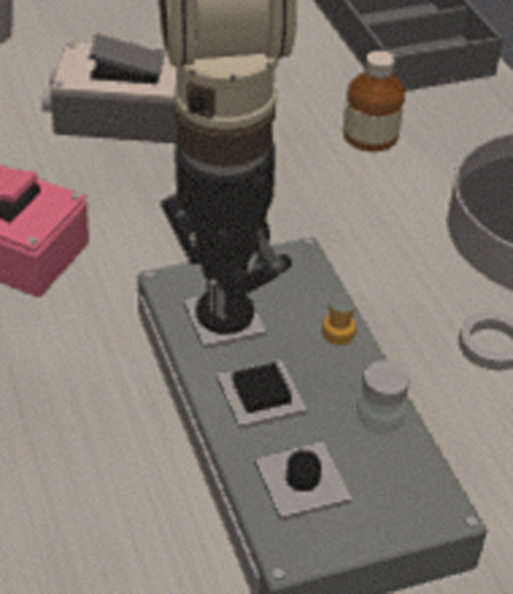

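The start button is down under the fingers with a steady 14 N at z=0.066, and everything else is in place, so I'm handing in.

```bash
python3 - <<'E'
from workcell import bot
print(bot.job_done()); o=bot.get_obs();print(o['clock'],o['eef_pos'],o['ft_force'])
E
```

```text
the job is handed in; nothing more can be done
None
the job is handed in; nothing more can be done
```

I switched the rocker on, pushed the square ready button in, then pressed the start button with the closed fingers. I handed the job in at about 11 s with the fingers still holding it down.

- **Rocker:** it reached its stop at about 19 N. The side view afterwards showed its raised end down and the box where it was.
- **Ready button:** it stopped at z = 0.066 m, fully in, at about 12 N. It still looked lowered in later pictures.
- **Start button:** the fingers held it at z = 0.066 m, fully down, with a steady 14 N.
- **Surroundings:** in the last side view, the stop button was up and everything in the picture stood where it had been.

No check failed or disagreed beyond a few mm between camera views. The hand tilted by about 0.03 to 0.04 rad and pressed the start button about 4 mm off centre, still well on its head. I could not read the joint values directly, so the button depths come from the fingertip height and the force.

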